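Fit the spacer sleeve on the dessert stand and hold the stand level off the turntable

TASK

Slide the brass spacer sleeve all the way down over the upright shaft of the steel dessert stand while the stand is still on the turntable. Then take the stand by the bare top of its shaft, lift it off the turntable, keeping it level so that its two lidded cups stay standing on the plate, and finish while holding it still and level in the air about 9 cm clear of the turntable, so that I can take the turntable away. Do not put it down or let go, and leave everything else on the table alone.

Things in the scene. Friction and masses are not known exactly. Their poses are not given: they have to be found in the camera images.
- sleeve_mid (a point): The brass spacer sleeve, a plain tube 34 mm outside diameter, 20 mm bore, 48 mm tall, about 70 g, standing upright and loose on the baking tray. This point is its centre, on its axis half-way up (24 mm above its foot); its z axis is the tube's axis.
- stand_floor (a point): The dessert stand (loose, steel, 0.25 to 0.4 kg empty): a round plate 220 mm across with a 12 mm high outer rim, and one upright shaft fixed in its middle. This point is on the shaft's axis at the plate's upper face, 5 mm above the stand's underside; z points up along the shaft. Cups stand only towards its +y and -y, so fingers have room on the shaft's +x and -x sides.
- stand_shaft (a point): A point on the axis of the stand's round shaft (16 mm diameter), 85 mm above the plate's upper face: a good place to grip. The shaft ends 15 mm higher, 100 mm above the plate, its last 5 mm tapered to 10 mm diameter. With the sleeve fitted it is bare from 48 to 100 mm above the plate. Same axes as stand_floor.
- turntable_top (a point): The low blue cake turntable, fixed to the table and its top locked so it does not turn: disc 240 mm across, 50 mm tall. This point is the centre of its upper face, z up. The stand stands on it, roughly centred.
- cup_cream_mid (a point): Cream coloured lidded dessert cup (closed, 60 g, 53 mm diameter, 42 mm tall) standing loose on the stand's plate, about 75 mm from the shaft towards stand_floor's +y. This point is its centre, 21 mm above its foot; z is its axis.
- cup_pink_mid (a point): Pink lidded dessert cup, same size and mass, standing loose on the stand's plate opposite the cream one (towards stand_floor's -y). This point is its centre, 21 mm above its foot; z is its axis.
- cup_spare_mid (a point): Another pink lidded cup of the same size, on the baking tray; not needed, leave it. This point is its centre.
- spare_mid (a point): A white, wider and shorter plastic spacer ring (42 mm outside, 26 mm tall) on the baking tray; the wrong one, leave it. This point is its centre.
- tray: Flat aluminium baking tray, 240 x 270 mm, fixed to the table; its upper face is 6 mm above the table, 12 mm high lips along its two y edges only. Origin: centre of its underside. The sleeve, the spare ring and the spare cup stand on it, at least 90 mm from each other's centres.
- bowl: Steel bowl, 150 mm across, 60 mm tall, at the left side of the table; leave it. Origin: centre of its underside.
- palette: Spatula with black handle lying at the right side of the table; leave it. Origin: the middle of its underside.
- syrup: Amber bottle, 60 mm diameter, 160 mm tall, at the right side of the table; leave it. Origin: centre of its underside.
Not all that is in view belongs to the job. Leave any green or turquoise look-alike of the part that bears cup_cream_mid alone. There is more than one size of the part that bears sleeve_mid; the job needs the smaller.

How it is judged:
On the way, in this order (a step that is already met when the one before it is completed fails the run):
1. the sleeve sits down on the plate around the shaft, the stand still standing on the turntable (z of sleeve_mid in the frame of stand_floor between 0.018 and 0.027 m and distance between sleeve_mid and stand_floor below 0.028 m and angle between the z axis of sleeve_mid and the z axis of stand_floor, either way round below 0.15 rad and contact force between stand and turntable above 1 N and z of stand_floor in the frame of turntable_top below 0.01 m and contact force between the fingers and sleeve below 0.1 N), for 0.2 s.
2. the stand is lifted clear of the turntable with the sleeve on (z of sleeve_mid in the frame of stand_floor between 0.018 and 0.027 m and distance between sleeve_mid and stand_floor below 0.028 m and angle between the z axis of sleeve_mid and the z axis of stand_floor, either way round below 0.15 rad and z of stand_floor in the frame of turntable_top above 0.065 m and contact force between the fingers and stand above 1 N), for 0.2 s.
At the end, for the whole second after the job is handed in: The fingers hold the stand by its bare shaft top, still and level (within 0.1 rad) in the air, underside 60 to 160 mm above the turntable, touching nothing else on the table; the sleeve is down on the plate around the shaft (within 3 mm); both cups stand upright on the plate (all of step 2 and z of cup_cream_mid in the frame of stand_floor between 0.015 and 0.027 m and distance between each of cup_cream_mid, cup_pink_mid and stand_floor below 0.105 m and angle between each of cup_cream_mid, cup_pink_mid's own z axis and vertical below 0.25 rad and z of cup_pink_mid in the frame of stand_floor between 0.015 and 0.027 m and z of stand_floor in the frame of turntable_top below 0.165 m and angle between stand_floor's own z axis and vertical below 0.1 rad and linear speed of stand below 0.02 m/s and angular speed of stand below 0.15 rad/s and distance between the grasp point and stand_shaft below 0.04 m and contact force between stand and turntable below 0.05 N and contact force between stand and bowl below 0.05 N and contact force between stand and syrup below 0.05 N); the arm keeps its last pose, push and grip.
It fails at once if the stand is tipped (more than 0.3 rad) or a cup on it falls over (angle between stand_floor's own z axis and vertical above 0.3 rad or angle between any of cup_cream_mid, cup_pink_mid's own z axis and vertical above 0.5 rad).
It fails at once if a bystander (spare ring, spare cup, bowl, spatula, bottle) is pushed more than 30 mm (distance of any of spare_mid, cup_spare_mid, bowl, palette, syrup from where it was at the start of the episode above 0.03 m).
It also fails if it takes over 58 s, if anything falls off the work surface, if the arm or the gripper's body presses on something with over 40 N, if the wrist force passes 120 N, or if a joint passes its speed limit or range.

ROBOT

A 6-joint arm with a two-finger parallel gripper is mounted at the origin on the work surface. World frame = base frame: x ahead of the robot, y to its left, z up, the work surface at z = 0. Lengths are in m, angles in rad, forces in N, time in s.
With the tool pointing down it reaches from about 0.2 to 0.875 m from the base axis. Payload 3.4 kg.
Tool frame: the origin (TCP) lies midway between the tips of the shut fingers; the grasp point (between the pads) lies 19 mm behind it; z points along the fingers, y is the direction in which the jaws open and shut (so a half turn about z gives the same grasp; the last joint's range is limited). The gripper opens to 94 mm and grips with 3 to 60 N. Pads are 16 mm wide; open, the fingers measure 119 mm over their backs; the gripper's body (75 mm by 177 mm) begins 78 mm behind the grasp point.
Start: joints at [1.024, 0.276, 1.505, -0, 1.361, -0.121], TCP at [0.238, 0.524, 0.205] pointing down, gripper open.
Joint ranges: [-2.89, 2.89], [-0.75, 2.08], [0.22, 2.7], [-1.18, 4.32], [0.11, 2.71], [-2.7, 2.7]. Speed limits (rad/s): [2.57, 2.57, 3.14, 3.14, 3.14, 3.14].

INTERFACE

Orientations are given as a unit quaternion [w, x, y, z].
In Python, from bench import get_state, get_image, job_done gives the robot as it stands. The module is installed in compiled form; this text tells all that it offers.
- The arm moves only by the tool arm_command, never from a script. Its arguments are lists of equal length, an entry for each row: "jaw": the finger opening in mm, from 0 to 94; "translation": the shift along the tool's x, y, z in units of 0.5 m (1.0 is 0.5 m), a list of three; "twist": the turn about the tool's z in units of 90 degrees (1.0 is 90 degrees). A call has 1 to 20 rows; each row is the pose to reach, as a shift and turn from the pose measured when the call began, along the tool's axes at that moment; what a row does not reach only later rows make up. A row lasts 1/8 s, in which the tool goes at most 62.5 mm and 10.7 degrees, less where a joint would pass 70% of its speed; a pose out of reach is approached as far as the arm can. A call with a number of a shift or a turn outside -1 to 1 is refused whole. A call with a gripper value outside its range is refused whole. The fingers move at their own pace and stop on an object; the grip force is fixed at half the most. Time passes only in rows, so rows that repeat a pose let the fingers close. It gives the time, the measured TCP pose, the force and the opening at its end, in the units of the state.
- get_state(): the state, without advancing time (a new reading comes with each control period).
- get_image(name): name is "scene" or "side" or "wrist"; returns a dict with "img" (480x640x3 uint8, red, green, blue), "intrinsics" (3x3 intrinsics, pixels), "rvec" (rotation vector, rad) and "tvec" (3), from world to camera coordinates, as OpenCV has them. Camera axes: x right, y down, z forward; pixel columns grow to the right and rows downward; lengths in m; the calibration is good to about 2 mm. A picture is of the moment at which its call begins. There is no depth.
- job_done(): hands the job in, once; it reports no verdict.
The state is a dict: "time_s": time; "joint_positions": joint angles; "joint_vel": joint speeds; "tau": joint torques, N m; "position": TCP position; "orientation": TCP orientation; "ft_force": force on the tool from outside, world axes, zero at the start; "ft_torque": the same for the moment, N m; "width": opening from 0.0 (shut) to 1.0 (fully open).
Only numpy, scipy, OpenCV 4.12 (cv2) and the standard library are available. Lean on these libraries where they do the work, as an engineer would, in place of code of your own. Each camera call takes 0.05 s, during which the arm holds its last target.

## Working session

There is one attempt and no reset: what is moved stays moved. The work goes in short steps, Python scripts to look and compute and a tool call to move; the robot and the scene stay as the last step left them, time stands still between calls to the robot, and variables do not carry over. Pictures are saved under pics/ and viewed, and the job is handed in when it is done.

Besides the shell and the picture viewer there is one more tool, called after "Request:" by a JSON object that holds its "name" and its "arguments", one argument or row to a line. arm_command: Moves the arm, as the interface text tells. Its arguments: {"type":"object","properties":{"jaw":{"type":"array","items":{"type":"number"}},"translation":{"type":"array","items":{"type":"array","items":{"type":"number"}}},"twist":{"type":"array","items":{"type":"number"}}},"required":["jaw","translation","twist"]}

```bash
mkdir -p pics
cat > h.py <<'E'
import numpy as np, cv2
from bench import get_state, get_image
from scipy.spatial.transform import Rotation as R
def snap(n,f):
    d=get_image(n); np.savez(f'pics/{f}.npz',**{k:np.array(v) for k,v in d.items()}); cv2.imwrite(f'pics/{f}.png',cv2.cvtColor(d['img'],cv2.COLOR_RGB2BGR)); return d
def ray(f,u,v):
    d=np.load(f'pics/{f}.npz'); Rm=cv2.Rodrigues(d['rvec'].reshape(3,1))[0]; t=d['tvec'].reshape(3)
    c=-Rm.T@t; r=Rm.T@np.linalg.inv(d['intrinsics'])@np.array([u,v,1.]); return c,r/np.linalg.norm(r)
def onz(f,u,v,z):
    c,r=ray(f,u,v); return c+r*(z-c[2])/r[2]
def proj(f,p):
    d=np.load(f'pics/{f}.npz'); return cv2.projectPoints(np.array(p,float).reshape(-1,1,3),d['rvec'].astype(float),d['tvec'].astype(float),d['intrinsics'].astype(float),None)[0].reshape(-1,2)
def crop(f,x,y,w,h,s,o):
    i=cv2.imread(f'pics/{f}.png')[y:y+h,x:x+w]; cv2.imwrite(f'pics/{o}.png',cv2.resize(i,None,fx=s,fy=s,interpolation=cv2.INTER_CUBIC))
E
python3 -c "
from h import *
for n in ['scene','side','wrist']: snap(n,n+'0')
s=get_state()
print(s)
for n in ['scene0','side0','wrist0']: print(n,ray(n,320,240))
"
```

```text
{'time_s': 0.15, 'joint_positions': array([ 1.02401447e+00,  2.76402270e-01,  1.50582345e+00, -1.68329271e-05,
        1.36070319e+00, -1.21000249e-01]), 'joint_vel': array([ 0.0011705 , -0.00105076, -0.00323721,  0.00120521, -0.00116334,
        0.00197316]), 'tau': array([ 1.52678756e-03, -4.04928052e+01, -2.37431216e+01,  7.03996187e-02,
        3.14526795e-02, -9.48251909e-05]), 'position': array([0.23728192, 0.52329075, 0.20483804]), 'orientation': array([-2.11183707e-04,  2.11284551e-01,  9.77424366e-01, -6.33925638e-04]), 'ft_force': array([0.42248964, 0.19092058, 0.18202314]), 'ft_torque': array([-0.01269363, -0.00495356,  0.03289306]), 'width': 0.9991327751923635}
scene0 (array([ 1.31082943, -0.68044745,  1.23887596]), array([-0.53911982,  0.43081073, -0.72370708]))
side0 (array([-0.00490332, -0.91277978,  1.06541305]), array([ 0.3433455 ,  0.62227743, -0.70348039]))
wrist0 (array([0.16529749, 0.55488161, 0.38441319]), array([ 0.24561159, -0.11246478, -0.96282222]))
```

View pics/scene0.png

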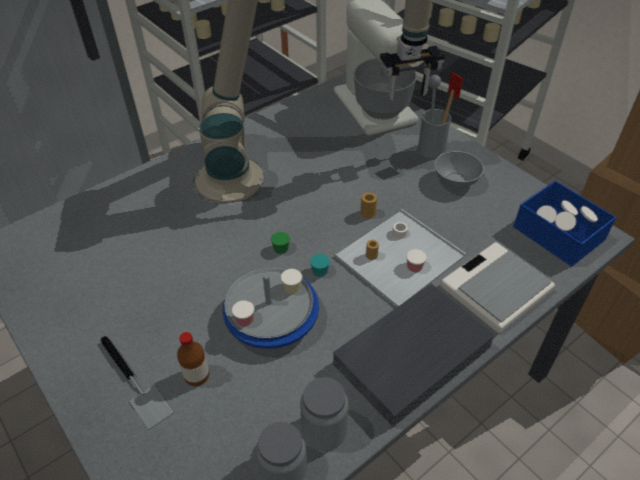

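View pics/side0.png

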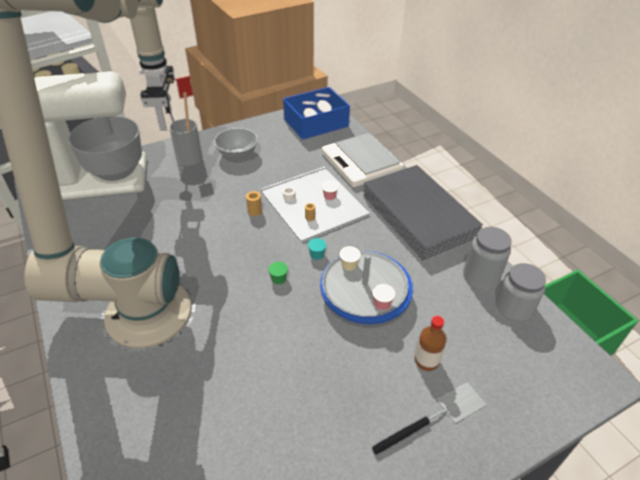

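View pics/wrist0.png

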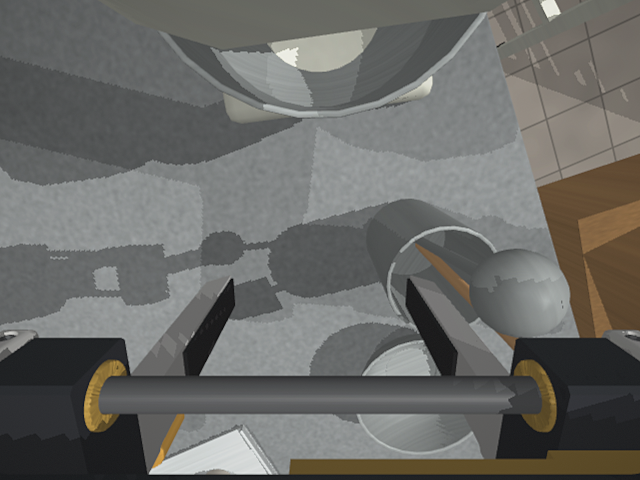

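```bash
python3 -c "
from h import *
crop('scene0',340,180,130,110,6,'c1'); crop('scene0',210,250,130,110,6,'c2')
crop('side0',230,160,140,110,5,'c3'); crop('side0',310,230,120,100,6,'c4')
"
```

```text
(no output)
```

View pics/c1.png

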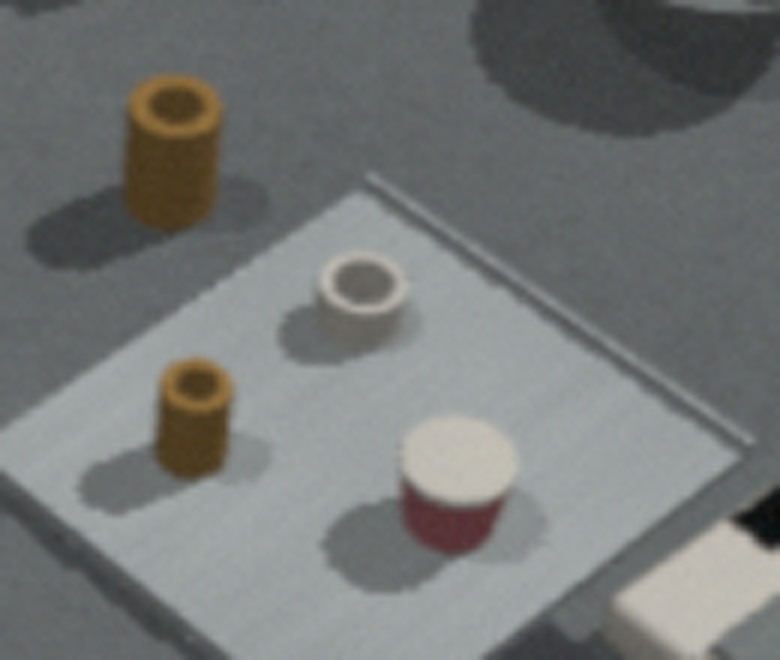

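View pics/c2.png

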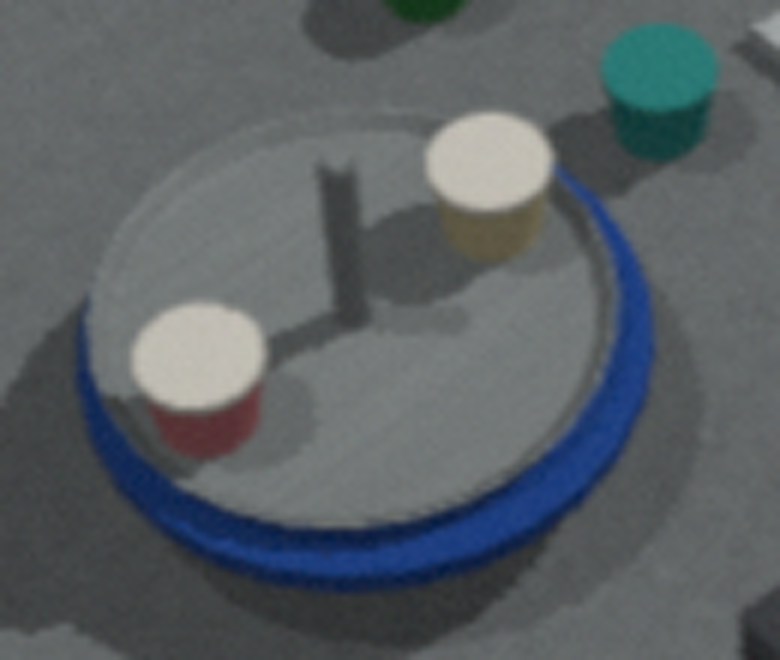

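View pics/c3.png

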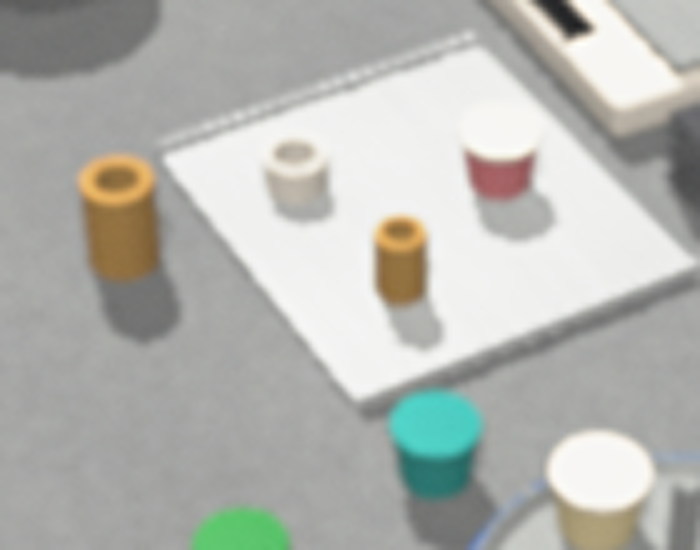

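View pics/c4.png

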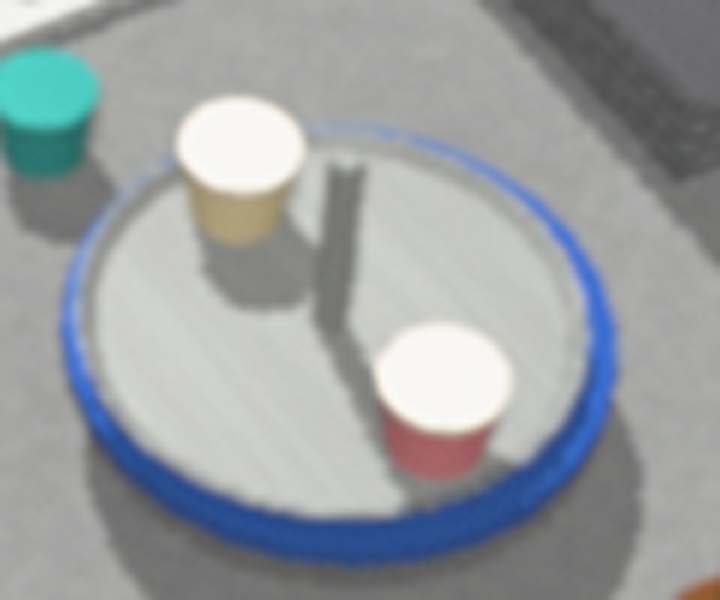

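```bash
cat >> h.py <<'E'
def tri(*a):
    # least squares intersect of (f,u,v)
    A=np.zeros((3,3));b=np.zeros(3);L=[]
    for f,u,v in a:
        c,r=ray(f,u,v);P=np.eye(3)-np.outer(r,r);A+=P;b+=P@c;L.append((P,c))
    p=np.linalg.solve(A,b); return p.round(4),[round(np.linalg.norm(P@(p-c)),4) for P,c in L]
E
python3 -c "
from h import *
s=lambda x,y,x0,y0,k,f:(f,x0+(x+.5)/k-.5,y0+(y+.5)/k-.5)
a=lambda x,y:s(x,y,340,180,6,'scene0'); b=lambda x,y:s(x,y,210,250,6,'scene0')
c=lambda x,y:s(x,y,230,160,5,'side0'); d=lambda x,y:s(x,y,310,230,6,'side0')
z=lambda q,h:onz(*q,h).round(4)
print('sl top',tri(a(197,385),c(401,230)),z(a(197,385),.054),z(c(401,230),.054))
print('sl bot',tri(a(192,453),c(401,291)),z(a(192,453),.006),z(c(401,291),.006))
print('ring',z(a(362,280),.032),z(c(297,152),.032)); print('cup',z(a(459,459),.048),z(c(500,128),.048))
print('base',tri(b(352,320),d(331,325)),z(b(352,320),.055),z(d(331,325),.055))
print('top',tri(b(337,165),d(347,170)),z(b(337,165),.155),z(d(347,170),.155))
print('cream',z(b(489,162),.097),z(d(240,145),.097)); print('pink',z(b(200,357),.097),z(d(443,378),.097))
print('teal',z(b(659,67),.042),z(d(45,88),.042))
print('crock',onz('scene0',433,115,.15), 'big',z(a(175,105),.06))
"
```

```text
sl top (array([0.5302, 0.1245, 0.0551]), [np.float64(0.0005), np.float64(0.0005)]) [0.5292 0.1258 0.054 ] [0.5307 0.1248 0.054 ]
sl bot (array([0.5296, 0.1249, 0.0071]), [np.float64(0.0017), np.float64(0.0017)]) [0.5279 0.1275 0.006 ] [0.53   0.1236 0.006 ]
ring [0.5137 0.247  0.032 ] [0.5186 0.2443 0.032 ]
cup [0.6324 0.1893 0.048 ] [0.6343 0.1893 0.048 ]
base (array([ 0.5151, -0.2115,  0.0545]), [np.float64(0.0007), np.float64(0.0007)]) [ 0.5151 -0.2109  0.055 ] [ 0.5148 -0.2127  0.055 ]
top (array([ 0.5145, -0.2105,  0.1515]), [np.float64(0.0015), np.float64(0.0015)]) [ 0.5161 -0.2104  0.155 ] [ 0.5124 -0.2151  0.155 ]
cream [ 0.5123 -0.1355  0.097 ] [ 0.512  -0.1365  0.097 ]
pink [ 0.5202 -0.285   0.097 ] [ 0.5186 -0.2867  0.097 ]
teal [ 0.4777 -0.0174  0.042 ] [ 0.4794 -0.0186  0.042 ]
crock [0.30516496 0.57821594 0.15      ] big [0.3886 0.2395 0.06  ]
```

```bash
cat >> h.py <<'E'
def delta(p,yaw=None):
    "yaw: world angle (deg) of tool y"
    s=get_state(); q=s['orientation']; M=R.from_quat([q[1],q[2],q[3],q[0]]).as_matrix()
    d=M.T@(np.array(p)-s['position'])/.5
    y=np.degrees(np.arctan2(M[1,1],M[0,1])); tw=None if yaw is None else -((yaw-y+90)%180-90)/90
    print('t',round(s['time_s'],2),'pos',s['position'].round(4),'yaw',round(y,2),'tilt',M[2].round(4),'w',round(s['width']*94,1),'F',s['ft_force'].round(2))
    print('  d',d.round(4),'twist',tw)
E
python3 -c "
from h import *
print(onz('scene0',385,75,.15),onz('side0',105,135,.15))
delta((.25,.40,.25)); delta((.53,.125,.18),2.7)"
```

```text
[0.03985689 0.62354525 0.15      ] [0.0624461  0.62471585 0.15      ]
t 0.15 pos [0.2373 0.5233 0.2048] yaw 65.6 tilt [ 1.0e-04 -1.3e-03 -1.0e+00] w 93.9 F [0.42 0.19 0.18]
  d [-0.125  -0.2142 -0.0901] twist None
t 0.15 pos [0.2373 0.5233 0.2048] yaw 65.6 tilt [ 1.0e-04 -1.3e-03 -1.0e+00] w 93.9 F [0.42 0.19 0.18]
  d [-0.8622 -0.4836  0.0502] twist 0.6989413147941589
```

Request:
{"name": "arm_command", "arguments": {
  "jaw": [94,94,94,94,94,94,94,94,94,94,94,94,94,94,94,94],
  "translation": [
    [-0.06,-0.1,-0.045],
    [-0.125,-0.214,-0.09],
    [-0.2,-0.24,-0.09],
    [-0.3,-0.28,-0.08],
    [-0.4,-0.32,-0.06],
    [-0.5,-0.36,-0.04],
    [-0.6,-0.4,-0.02],
    [-0.7,-0.43,0],
    [-0.78,-0.46,0.03],
    [-0.862,-0.484,0.05],
    [-0.862,-0.484,0.05],
    [-0.862,-0.484,0.05],
    [-0.862,-0.484,0.05],
    [-0.862,-0.484,0.05],
    [-0.862,-0.484,0.05],
    [-0.862,-0.484,0.05]
  ],
  "twist": [0,0,0.1,0.2,0.3,0.4,0.5,0.6,0.7,0.7,0.7,0.7,0.7,0.7,0.7,0.7]
}}

```text
time_s: 2.15
position: [0.5297, 0.1251, 0.1803]
orientation: [0.0, 0.691, 0.723, -0.001]
ft_force: [0.8, -0.4, 0.4]
width: 1.0
```

```bash
python3 -c "
from h import *
snap('wrist','wrist1'); delta((.53,.1248,.06),2.7)
print(proj('wrist1',[(.53,.1248,.054),(.53,.1248,.006)]))"
```

```text
t 2.2 pos [0.5297 0.1251 0.1802] yaw 2.63 tilt [-1.1e-03 -5.0e-04 -1.0e+00] w 93.7 F [-0.51  0.24 -0.72]
  d [-0.0003  0.0006  0.2405] twist -0.0008293804993730052
[[319.81433862 231.81331935]
 [319.84508762 220.08316744]]
```

View pics/wrist1.png

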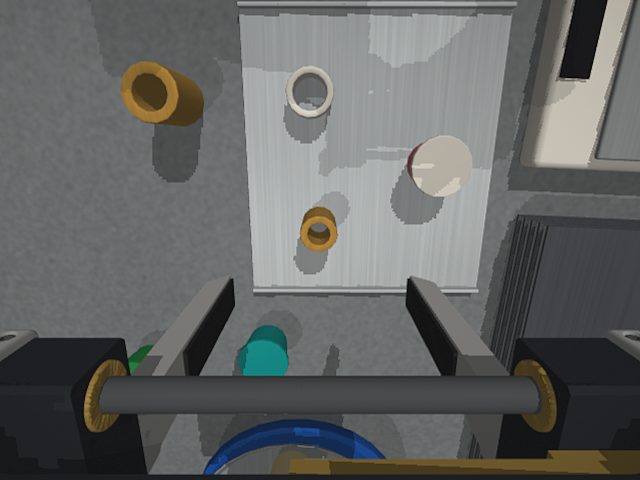

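Request:
{"name": "arm_command", "arguments": {
  "jaw": [94,94,94,94,94,94,94,34,20,20,20,20,20,20,20],
  "translation": [
    [-0.002,0.0006,0.06],
    [-0.002,0.0006,0.12],
    [-0.002,0.0006,0.18],
    [-0.002,0.0006,0.24],
    [-0.002,0.0006,0.29],
    [-0.002,0.0006,0.318],
    [-0.002,0.0006,0.318],
    [-0.002,0.0006,0.318],
    [-0.002,0.0006,0.318],
    [-0.002,0.0006,0.318],
    [-0.002,0.0006,0.318],
    [-0.002,0.0006,0.318],
    [-0.002,0.0006,0.318],
    [-0.002,0.0006,0.318],
    [-0.002,0.0006,0.318]
  ],
  "twist": [0,0,0,0,0,0,0,0,0,0,0,0,0,0,0]
}}

```text
time_s: 4.08
position: [0.5298, 0.1238, 0.0212]
orientation: [0.0, 0.691, 0.723, -0.001]
ft_force: [-1.0, -0.0, 0.7]
width: 0.356
```

```bash
python3 -c "
from h import *
snap('wrist','wrist2'); delta((.53,.124,.25),2.7)"
```

```text
t 4.12 pos [0.5298 0.1239 0.0212] yaw 2.63 tilt [-1.2e-03 -9.0e-04 -1.0e+00] w 33.6 F [-1.37  0.16  1.24]
  d [-3.000e-04 -0.000e+00 -4.575e-01] twist -0.0008130478151402245
```

View pics/wrist2.png

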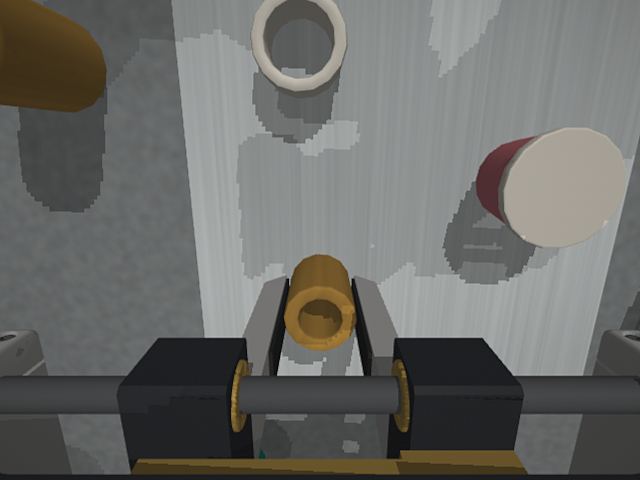

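```bash
python3 -c "
from h import *
for y in (.120,.122,.124,.126): print(y,proj('wrist2',[(.5298,y,.054)]))
delta((.53,.124,.24));delta((.515,-.2115,.24))"
```

```text
0.12 [[318.52109754 325.08540231]]
0.122 [[318.7174311  321.19124856]]
0.124 [[318.91508833 317.2708404 ]]
0.126 [[319.11408268 313.32391141]]
t 4.12 pos [0.5298 0.1239 0.0212] yaw 2.63 tilt [-1.2e-03 -9.0e-04 -1.0e+00] w 33.6 F [-1.37  0.16  1.24]
  d [-3.000e-04 -0.000e+00 -4.375e-01] twist None
t 4.12 pos [0.5298 0.1239 0.0212] yaw 2.63 tilt [-1.2e-03 -9.0e-04 -1.0e+00] w 33.6 F [-1.37  0.16  1.24]
  d [-0.6692 -0.0607 -0.4367] twist None
```

Request:
{"name": "arm_command", "arguments": {
  "jaw": [20,20,20,20,20,20,20,20,20,20,20,20,20,20,20,20,20,20],
  "translation": [
    [0,0,-0.05],
    [0,0,-0.13],
    [0,0,-0.21],
    [0,0,-0.29],
    [0,0,-0.37],
    [-0.02,0,-0.43],
    [-0.09,-0.01,-0.437],
    [-0.17,-0.02,-0.437],
    [-0.25,-0.025,-0.437],
    [-0.33,-0.03,-0.437],
    [-0.41,-0.04,-0.437],
    [-0.49,-0.045,-0.437],
    [-0.57,-0.055,-0.437],
    [-0.63,-0.06,-0.437],
    [-0.669,-0.061,-0.437],
    [-0.669,-0.061,-0.437],
    [-0.669,-0.061,-0.437],
    [-0.669,-0.061,-0.437]
  ],
  "twist": [0,0,0,0,0,0,0,0,0,0,0,0,0,0,0,0,0,0]
}}

```text
time_s: 6.38
position: [0.5149, -0.2102, 0.2402]
orientation: [-0.0, 0.69, 0.724, -0.001]
ft_force: [-0.4, 0.6, -0.8]
width: 0.356
```

```bash
python3 -c "
from h import *
for n in ['scene','side','wrist']: snap(n,n+'3')
crop('scene3',200,200,140,130,5,'c5'); crop('side3',300,160,140,130,5,'c6')
delta((.515,-.2115,.24),2.7)"
```

```text
t 6.53 pos [ 0.5149 -0.2106  0.2403] yaw 2.69 tilt [-1.1e-03 -8.0e-04 -1.0e+00] w 33.2 F [ 0.41 -0.96 -0.67]
  d [-0.0017  0.      0.0005] twist -0.00013540873568160806
```

View pics/c5.png

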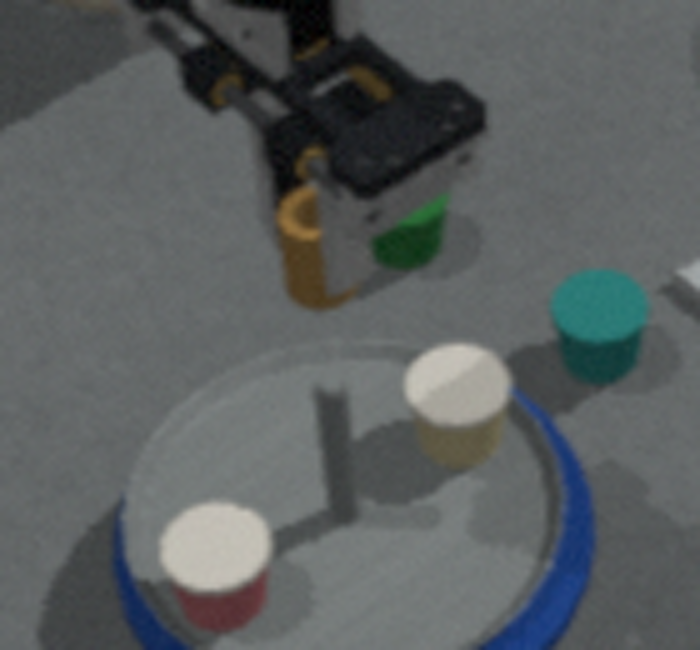

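View pics/c6.png

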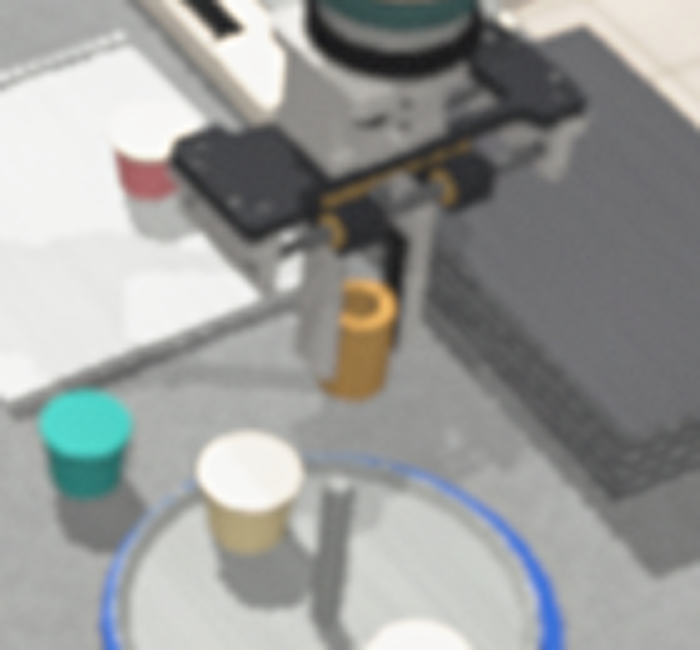

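View pics/wrist3.png

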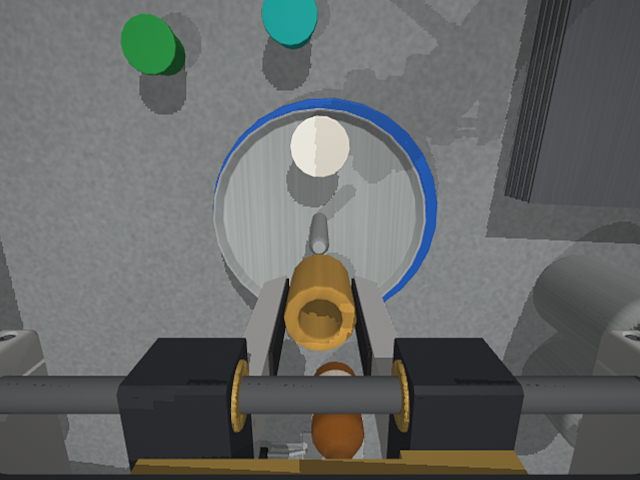

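```bash
python3 -c "
from h import *
crop('wrist3',260,190,120,90,6,'c7')
for y in (-.2085,-.2105,-.2125): print(y,proj('wrist3',[(.515,y,.155),(.515,y,.055)]).round(1))
for y in (-.2085,-.2105,-.2125): print('sl',y,proj('wrist3',[(.515,y,.273)]).round(1))
# sleeve in scene/side
p=get_state()['position']; print(p)
for f in('scene3','side3'): print(f,(proj(f,[(p[0],p[1],.2731),(p[0],p[1],.2251)])-np.array([(200,200) if f[1]=='c' else (300,160)]))*5)
"
```

```text
-0.2085 [[319.6 242.1]
 [319.8 215.6]]
-0.2105 [[319.5 244.5]
 [319.7 217.5]]
-0.2125 [[319.4 247. ]
 [319.6 219.4]]
sl -0.2085 [[319.2 313.6]]
sl -0.2105 [[319.  317.5]]
sl -0.2125 [[318.8 321.4]]
[ 0.5149414  -0.21064445  0.24026446]
scene3 [[307.55840787 212.41306275]
 [315.72520092 284.82480758]]
side3 [[356.50873895 303.29245676]
 [348.14158538 378.84437926]]
```

View pics/c7.png

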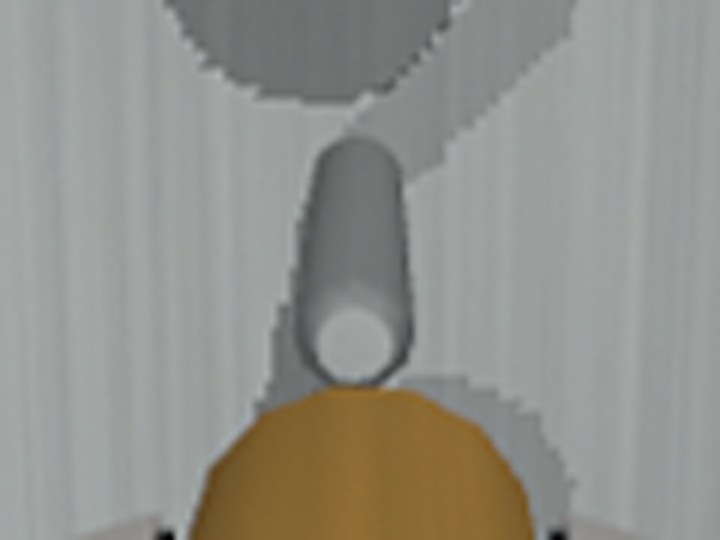

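```bash
python3 -c "
from h import *
crop('wrist3',270,245,100,110,6,'c8')"
```

```text
(no output)
```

View pics/c8.png

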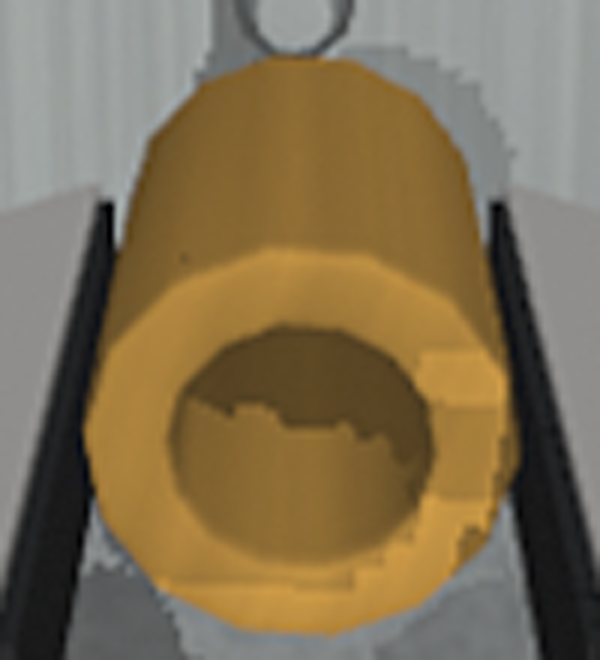

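```bash
python3 -c "
from h import *
delta((.514,-.212,.177),2.7)"
```

```text
t 6.53 pos [ 0.5149 -0.2106  0.2403] yaw 2.69 tilt [-1.1e-03 -8.0e-04 -1.0e+00] w 33.2 F [ 0.41 -0.96 -0.67]
  d [-0.0025 -0.0019  0.1265] twist -0.00013540873568160806
```

Request:
{"name": "arm_command", "arguments": {
  "jaw": [20,20,20,20,20,20],
  "translation": [
    [-0.0025,-0.002,0.04],
    [-0.0025,-0.002,0.08],
    [-0.0025,-0.002,0.11],
    [-0.0025,-0.002,0.126],
    [-0.0025,-0.002,0.126],
    [-0.0025,-0.002,0.126]
  ],
  "twist": [0,0,0,0,0,0]
}}

```text
time_s: 7.28
position: [0.5144, -0.2123, 0.1779]
orientation: [0.001, 0.69, 0.723, -0.0]
ft_force: [0.0, 0.2, 0.2]
width: 0.356
```

```bash
python3 -c "
from h import *
for n in ['scene','side']: snap(n,n+'4')
crop('scene4',230,230,80,80,8,'c9'); crop('side4',330,220,80,80,8,'c10')
delta((.514,-.212,.177),2.7)"
```

```text
t 7.38 pos [ 0.5144 -0.2123  0.178 ] yaw 2.69 tilt [-1.9e-03  5.0e-04 -1.0e+00] w 33.1 F [-0.23  0.3  -1.14]
  d [ 0.0005 -0.0008  0.002 ] twist -0.00011688091769394128
```

View pics/c9.png

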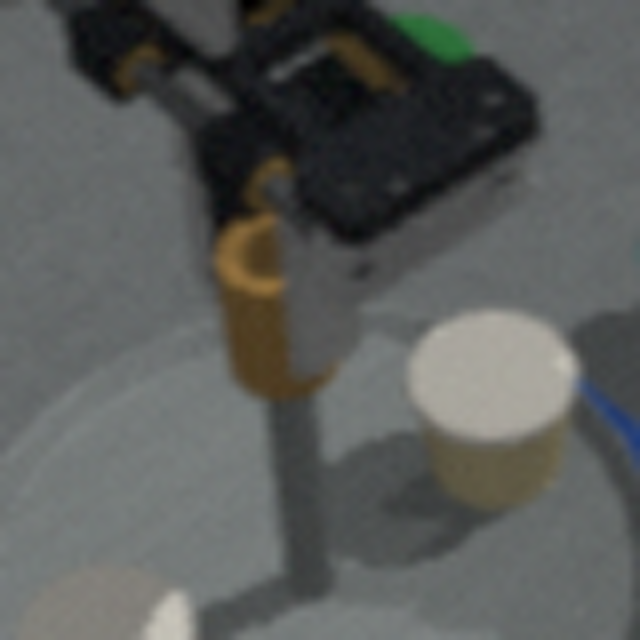

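View pics/c10.png

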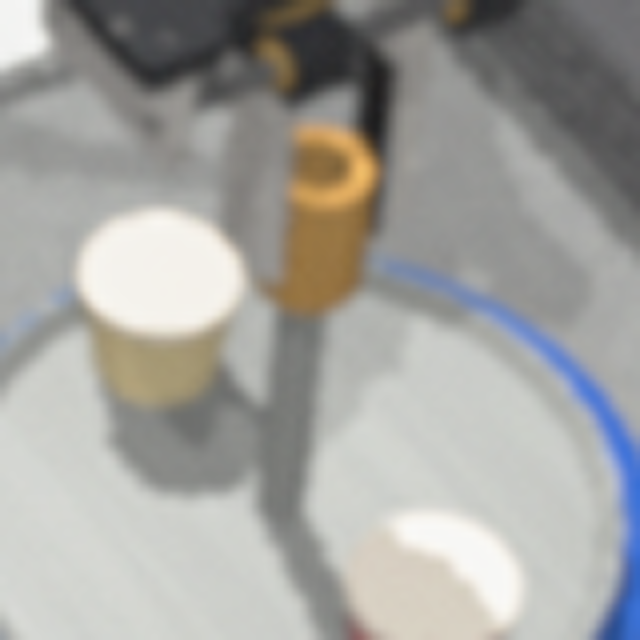

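```bash
cat > ov.py <<'E'
from h import *
import sys
def ov(f,x0,y0,w,k,o,sx,sy,foot,shx,shy):
    i=cv2.imread(f'pics/{f}.png')[y0:y0+w,x0:x0+w]; i=cv2.resize(i,None,fx=k,fy=k,interpolation=cv2.INTER_CUBIC)
    th=np.linspace(0,2*np.pi,40)
    def c(cx,cy,r,z,col):
        P=(proj(f,np.c_[cx+r*np.cos(th),cy+r*np.sin(th),np.full(40,z)])-[x0,y0]+.5)*k-.5
        cv2.polylines(i,[P.round().astype(int)],True,col,1)
    c(sx,sy,.017,foot,(0,0,255));c(sx,sy,.017,foot+.048,(0,0,255));c(sx,sy,.010,foot+.048,(0,0,255))
    for z in (.055,.08,.1,.12,.135,.15): c(shx,shy,.008,z,(0,255,0))
    c(shx,shy,.005,.155,(0,255,0))
    cv2.imwrite(f'pics/{o}.png',i)
p=get_state()['position']
ov('scene4',230,230,80,8,'o1',p[0],p[1],p[2]-.0151,.5144,-.2123)
ov('side4',330,220,80,8,'o2',p[0],p[1],p[2]-.0151,.5144,-.2123)
E
python3 ov.py
```

```text
(no output)
```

View pics/o1.png

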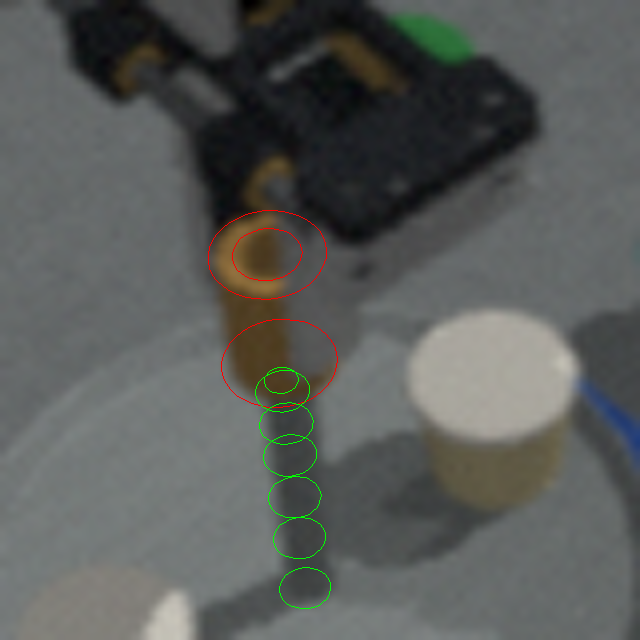

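View pics/o2.png

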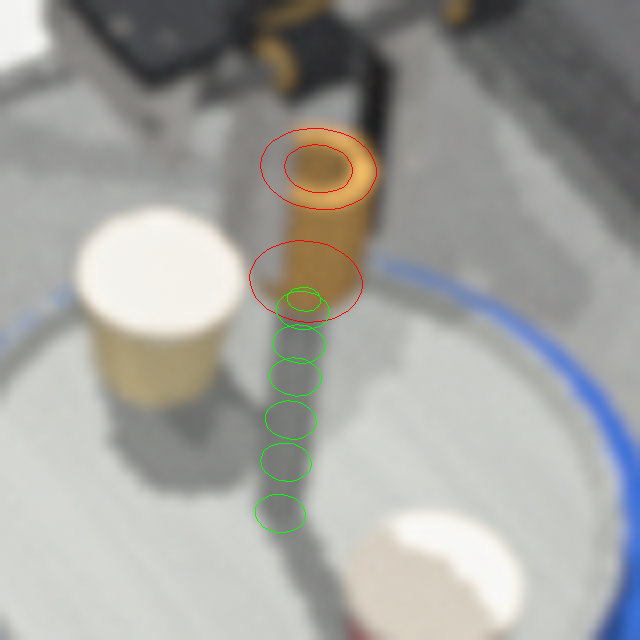

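Request:
{"name": "arm_command", "arguments": {
  "jaw": [20,20,20,20,20,20,20],
  "translation": [
    [0.0007,0.0006,0.01],
    [0.0007,0.0006,0.02],
    [0.0007,0.0006,0.028],
    [0.0007,0.0006,0.036],
    [0.0007,0.0006,0.044],
    [0.0007,0.0006,0.052],
    [0.0007,0.0006,0.052]
  ],
  "twist": [0,0,0,0,0,0,0]
}}

```text
time_s: 8.25
position: [0.5145, -0.2118, 0.1516]
orientation: [0.0, 0.69, 0.723, -0.001]
ft_force: [-0.5, 0.4, -0.5]
width: 0.361
```

```bash
python3 -c "
from h import *
for n in ['scene','side','wrist']: snap(n,n+'5')
a=cv2.imread('pics/scene5.png')[220:320,220:340];b=cv2.imread('pics/side5.png')[220:320,310:430]
cv2.imwrite('pics/m5.png',cv2.resize(np.hstack([a,b]),None,fx=3.3,fy=3.3,interpolation=cv2.INTER_CUBIC))
delta((.5147,-.212,.0725),2.7)"
```

```text
t 8.4 pos [ 0.5148 -0.212   0.1521] yaw 2.69 tilt [-2.e-03  8.e-04 -1.e+00] w 33.6 F [ 0.46  0.15 -0.01]
  d [ 0.0003 -0.0004  0.1593] twist -0.00012545601678131863
```

View pics/m5.png

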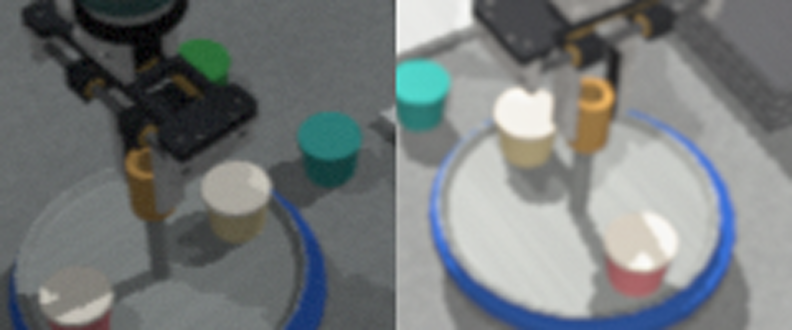

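View pics/wrist5.png

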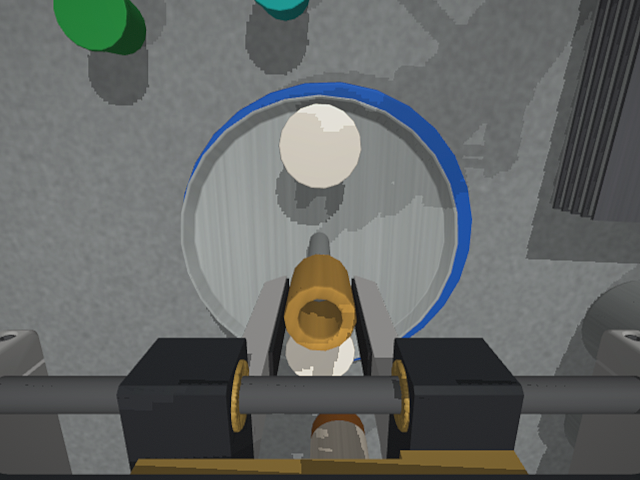

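Request:
{"name": "arm_command", "arguments": {
  "jaw": [20,20,20,20,20,20,20,20,20,20],
  "translation": [
    [0,0,0.02],
    [0,0,0.04],
    [0,0,0.06],
    [0,0,0.08],
    [0,0,0.1],
    [0,0,0.12],
    [0,0,0.138],
    [0,0,0.15],
    [0,0,0.159],
    [0,0,0.159]
  ],
  "twist": [0,0,0,0,0,0,0,0,0,0]
}}

```text
time_s: 9.65
position: [0.5148, -0.2121, 0.0724]
orientation: [0.001, 0.69, 0.724, -0.0]
ft_force: [0.1, -0.1, -0.7]
width: 0.355
```

```bash
python3 -c "
from h import *
for n in ['scene','side','wrist']: snap(n,n+'6')
a=cv2.imread('pics/scene6.png')[240:340,210:330];b=cv2.imread('pics/side6.png')[220:320,310:430]
cv2.imwrite('pics/m6.png',cv2.resize(np.hstack([a,b]),None,fx=3.3,fy=3.3,interpolation=cv2.INTER_CUBIC))
delta((.5147,-.212,.0725),2.7)"
```

```text
t 9.8 pos [ 0.5152 -0.2123  0.0729] yaw 2.69 tilt [-0.0024  0.0014 -1.    ] w 33.2 F [0.51 0.59 0.36]
  d [ 0.0006 -0.0009  0.0009] twist -0.00012039232740840412
```

View pics/m6.png

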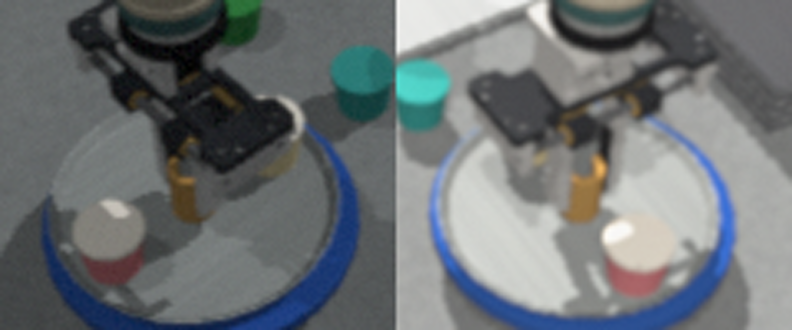

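View pics/wrist6.png

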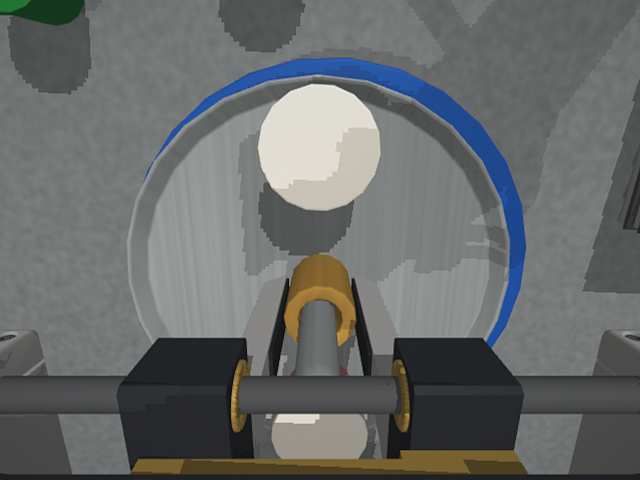

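Request:
{"name": "arm_command", "arguments": {
  "jaw": [20,20,44,60,60,60,60,60,60,60,60],
  "translation": [
    [0,0,0.002],
    [0,0,0.004],
    [0,0,0.004],
    [0,0,0.004],
    [0,0,0.004],
    [0,0,0.004],
    [0,0,0.004],
    [0,0,0.004],
    [0,0,0.004],
    [0,0,0.004],
    [0,0,0.004]
  ],
  "twist": [0,0,0,0,0,0,0,0,0,0,0]
}}

```text
time_s: 11.18
position: [0.5151, -0.2123, 0.0709]
orientation: [0.001, 0.69, 0.724, -0.0]
ft_force: [0.2, -0.1, 0.5]
width: 0.637
```

```bash
python3 -c "
from h import *
for n in ['scene','side','wrist']: snap(n,n+'7')
a=cv2.imread('pics/scene7.png')[240:340,210:330];b=cv2.imread('pics/side7.png')[220:320,310:430]
cv2.imwrite('pics/m7.png',cv2.resize(np.hstack([a,b]),None,fx=3.3,fy=3.3,interpolation=cv2.INTER_CUBIC))
delta((.5147,-.212,.115),2.7)"
```

```text
t 11.32 pos [ 0.5152 -0.2123  0.0709] yaw 2.69 tilt [-0.0024  0.0014 -1.    ] w 60.3 F [ 0.21 -0.55 -0.33]
  d [ 0.0004 -0.0008 -0.0881] twist -0.00010052835707183603
```

View pics/m7.png

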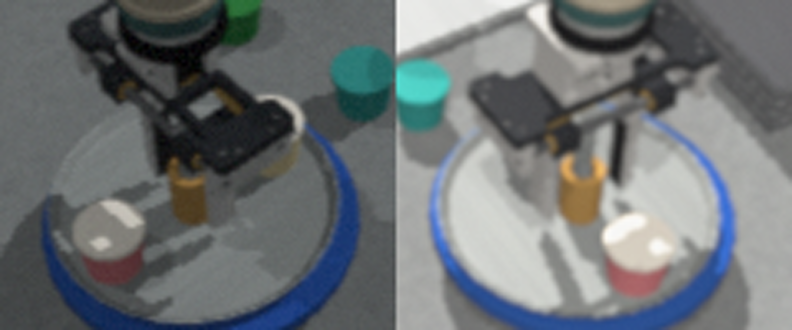

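View pics/wrist7.png

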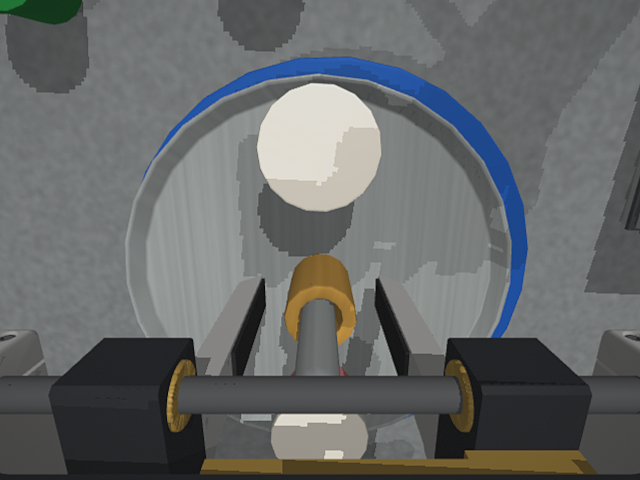

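Request:
{"name": "arm_command", "arguments": {
  "jaw": [60,60,60,60,60,60],
  "translation": [
    [0,-0.001,-0.02],
    [0,-0.001,-0.04],
    [0,-0.001,-0.065],
    [0,-0.001,-0.088],
    [0,-0.001,-0.088],
    [0,-0.001,-0.088]
  ],
  "twist": [0,0,0,0,0,0]
}}

```text
time_s: 12.08
position: [0.5144, -0.2121, 0.1149]
orientation: [0.001, 0.69, 0.724, -0.0]
ft_force: [0.0, 0.8, -0.6]
width: 0.635
```

```bash
python3 -c "
from h import *
for n in ['scene','side','wrist']: snap(n,n+'8')
a=cv2.imread('pics/scene8.png')[220:320,210:330];b=cv2.imread('pics/side8.png')[220:320,310:430]
cv2.imwrite('pics/m8.png',cv2.resize(np.hstack([a,b]),None,fx=3.3,fy=3.3,interpolation=cv2.INTER_CUBIC))
delta((.5147,-.212,.115),2.7)"
```

```text
t 12.22 pos [ 0.5142 -0.212   0.1144] yaw 2.69 tilt [-1.8e-03  4.0e-04 -1.0e+00] w 60.0 F [ 0.35 -0.6   0.23]
  d [-0.      0.0009 -0.0011] twist -0.00012635253917099793
```

View pics/m8.png

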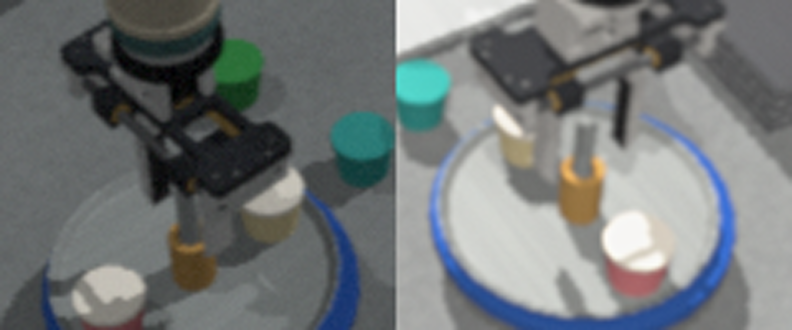

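View pics/wrist8.png

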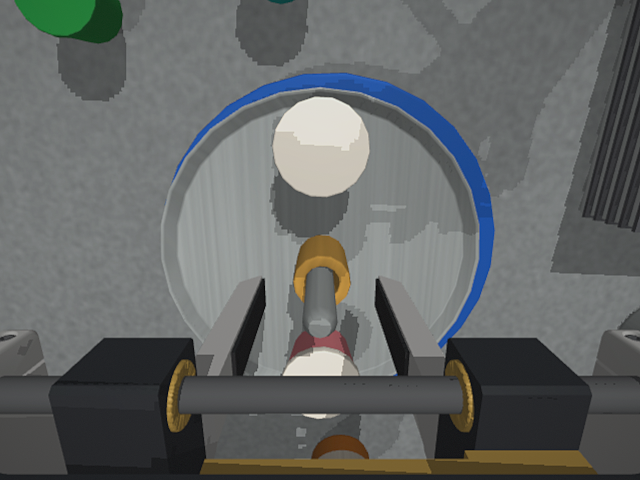

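Request:
{"name": "arm_command", "arguments": {
  "jaw": [45,32,22,17,10,5,5,5,5,5,5,5],
  "translation": [
    [0,0,0],
    [0,0,0],
    [0,0,0],
    [0,0,0],
    [0,0,0],
    [0,0,0],
    [0,0,0],
    [0,0,0],
    [0,0,0],
    [0,0,0],
    [0,0,0],
    [0,0,0]
  ],
  "twist": [0,0,0,0,0,0,0,0,0,0,0,0]
}}

```text
time_s: 13.72
position: [0.5141, -0.212, 0.1144]
orientation: [0.001, 0.69, 0.724, -0.001]
ft_force: [-1.3, -0.6, -0.5]
width: 0.161
```

```bash
python3 -c "
from h import *
snap('wrist','wrist9')
delta((.5147,-.212,.21),2.7)"
```

```text
t 13.78 pos [ 0.5141 -0.212   0.1144] yaw 2.69 tilt [-1.8e-03  2.0e-04 -1.0e+00] w 15.2 F [-0.58 -0.2   0.06]
  d [-0.0003  0.0012 -0.1911] twist -0.00012811381014519915
```

View pics/wrist9.png

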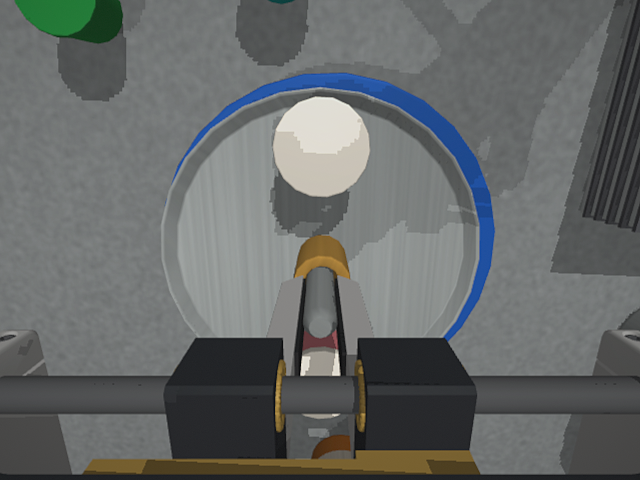

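Request:
{"name": "arm_command", "arguments": {
  "jaw": [5,5,5,5,5,5,5,5,5,5,5,5,5,5,5,5,5,5,5,5],
  "translation": [
    [0,0,-0.003],
    [0,0,-0.008],
    [0,0,-0.015],
    [0,0,-0.024],
    [0,0,-0.035],
    [0,0,-0.047],
    [0,0,-0.06],
    [0,0,-0.073],
    [0,0,-0.086],
    [0,0,-0.099],
    [0,0,-0.112],
    [0,0,-0.125],
    [0,0,-0.138],
    [0,0,-0.15],
    [0,0,-0.161],
    [0,0,-0.17],
    [0,0,-0.177],
    [0,0,-0.181],
    [0,0,-0.183],
    [0,0,-0.183]
  ],
  "twist": [0,0,0,0,0,0,0,0,0,0,0,0,0,0,0,0,0,0,0,0]
}}

```text
time_s: 16.27
position: [0.5141, -0.2118, 0.2058]
orientation: [0.001, 0.69, 0.723, -0.001]
ft_force: [0.5, 0.4, -5.5]
width: 0.164
```

```bash
python3 -c "
from h import *
for n in ['scene','side','wrist']: snap(n,n+'10')
a=cv2.imread('pics/scene10.png')[180:340,190:350];b=cv2.imread('pics/side10.png')[170:330,290:450]
cv2.imwrite('pics/m10.png',cv2.resize(np.hstack([a,b]),None,fx=2.5,fy=2.5,interpolation=cv2.INTER_CUBIC))
delta((.5147,-.212,.21),2.7)"
```

```text
t 16.43 pos [ 0.514  -0.2118  0.2057] yaw 2.69 tilt [-1.6e-03 -1.0e-04 -1.0e+00] w 15.6 F [ 0.78 -0.15 -5.84]
  d [-0.0004  0.0013 -0.0085] twist -0.0001513040794833387
```

View pics/m10.png

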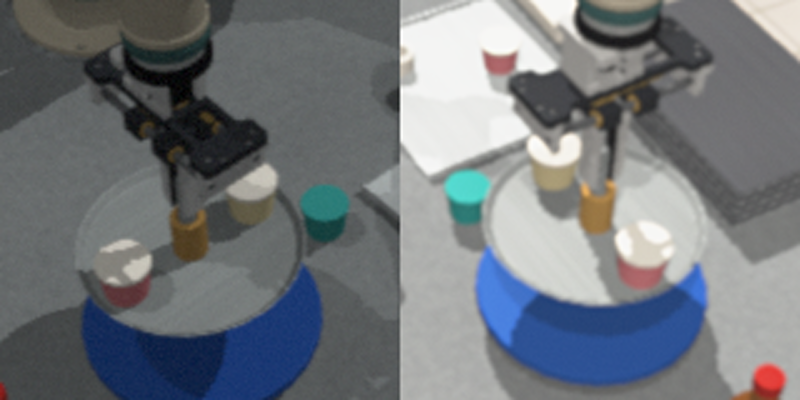

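View pics/wrist10.png

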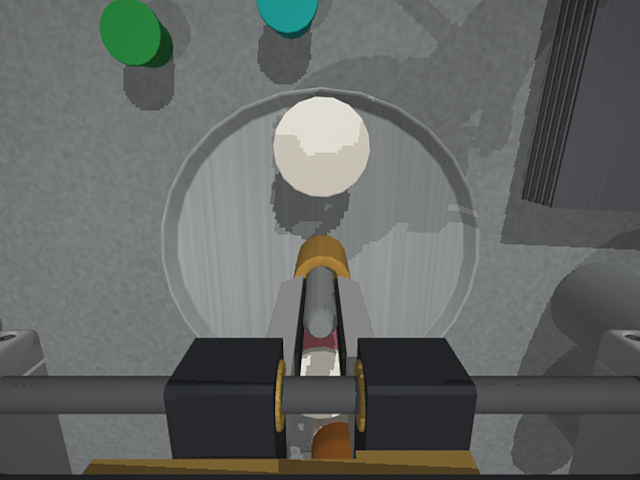

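Request:
{"name": "arm_command", "arguments": {
  "jaw": [5,5,5,5,5,5,5,5,5,5],
  "translation": [
    [0,0,0],
    [0,0,0],
    [0,0,0],
    [0,0,0],
    [0,0,0],
    [0,0,0],
    [0,0,0],
    [0,0,0],
    [0,0,0],
    [0,0,0]
  ],
  "twist": [0,0,0,0,0,0,0,0,0,0]
}}

```text
time_s: 17.68
position: [0.514, -0.2118, 0.2058]
orientation: [0.001, 0.69, 0.724, -0.001]
ft_force: [1.1, -0.6, -6.2]
width: 0.162
```

```bash
python3 -c "
from h import *
snap('wrist','wrist11')
a=cv2.imread('pics/wrist10.png').astype(int);b=cv2.imread('pics/wrist11.png').astype(int)
print(np.abs(a-b).mean(), (np.abs(a-b).max(2)>40).sum())
delta((.5147,-.212,.21),2.7); print(np.abs(get_state()['joint_vel']).max())
from bench import job_done; print(job_done())"
```

```text
0.5062445746527777 0
t 17.73 pos [ 0.514  -0.2118  0.2058] yaw 2.69 tilt [-1.6e-03 -1.0e-04 -1.0e+00] w 15.5 F [-0.53  0.43 -5.58]
  d [-0.0005  0.0014 -0.0084] twist -0.00010659497834540036
0.0024668377522722705
the job is handed in; nothing more can be done
None
```

I slid the small brass sleeve from the tray down over the shaft until it sat on the plate, with the stand still on the turntable. I then gripped the bare top of the shaft, lifted the stand about 91 mm and handed the job in while holding it, at 17.7 s.

**Last checks**
- **Hold:** the arm was still, the fingers were closed to 15.5 mm on the 16 mm shaft, and the wrist carried about 5.6 N.
- **Stillness:** wrist pictures taken about 1.3 s apart showed no change, so I saw no slip or swing.
- **Load:** the views after the lift showed the stand level, the sleeve down on the plate and both cups upright. I judged level and upright by eye and measured no angles.

**What disagreed:** before the fit, the scene and side cameras showed the sleeve about 3 mm higher in the gripper than I had worked out. It didn't affect the fit, and the later pictures show the sleeve fully down.

The arm did not touch anything else on the table as far as I could see, but I did not check the other objects with a final measurement.

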